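# Hold a terrine press board ready over its mould

## Task

One of the three wooden press boards on the chopping board has a corner broken off: lay that one flat in the enamel tray and let go of it. Then pick up one of the two sound boards, carry it over the row of jars and hold it level just above the terrine mould on the scale, about 15 mm clear of the rim, centred and squared up with the opening as if about to go in, but never touching the mould, and finish like that, still holding it, so that I can zero the scale. Leave the other sound board, the mould and the three containers where they are.

Things in the scene. Friction and masses are not known exactly. Their poses are not given: they have to be found in the camera images.
- board_a_mid (a point): Sound press board, pale wood, a full rectangle. Overall 48 mm high: plate 110 (x) x 70 (y) x 12 (z) mm, and on its middle an upright grip bar 50 mm long (x), 16 mm thick (y), rising 36 mm above the plate, made to be pinched across its thickness from above. This point is its centre, 24 mm above the underside; x along the plate and bar, z up. About 0.1 kg.
- board_b_mid (a point): Sound press board, identical to the other sound one. Overall 48 mm high: plate 110 (x) x 70 (y) x 12 (z) mm, and on its middle an upright grip bar 50 mm long (x), 16 mm thick (y), rising 36 mm above the plate, made to be pinched across its thickness from above. This point is its centre, 24 mm above the underside; x along the plate and bar, z up. About 0.1 kg.
- board_c_mid (a point): Broken press board: like the sound ones, but the plate's corner at +x, +y is missing (about 44 mm along x, 26 mm along y). Overall 48 mm high: plate 110 (x) x 70 (y) x 12 (z) mm, and on its middle an upright grip bar 50 mm long (x), 16 mm thick (y), rising 36 mm above the plate, made to be pinched across its thickness from above. This point is its centre, 24 mm above the underside; x along the plate and bar, z up. About 0.1 kg.
- board_a: The same sound board as board_a_mid; origin at the centre of its underside.
- board_b: The same sound board as board_b_mid; origin at the centre of its underside.
- board_c: The same broken board as board_c_mid; origin at the middle of the plate's underside, under the grip bar.
- chop: Dark wooden chopping board, fixed, 170 (x) x 290 (y) x 15 mm; origin at the centre of its underside, on the counter. The three press boards lie on it side by side along its y, long sides roughly along its x, in any order.
- tray_floor (a point): Shallow white enamel tray with a blue rim, fixed: outside 180 (x) x 130 (y) mm, 26 mm high (blue rim bead to 29 mm), walls 4 mm. This point is the centre of its inner floor, 4 mm above the counter; x along its long side.
- mould_mouth (a point): Terracotta loaf-shaped terrine mould, empty, loose (0.8 kg), standing on the scale: opening 130 (x) x 90 (y) mm, outside 142 x 102 mm, 65 mm high, walls 6 mm, with a small lug on each short end. This point is the centre of the opening at rim height, 87 mm above the counter; x along its long side, z up.
- mould: The same mould; origin at the centre of its underside, 65 mm below the rim.
- scale: Flat black kitchen scale with a steel platform and a small display, fixed, 200 (x) x 120 (y) mm, platform top 22 mm above the counter; origin at the centre of its underside.
- jar_square: Square clear plastic jar with a white lid, 52 x 52 mm, 100 mm high; origin at the centre of its underside. It stands in the row of containers between tray and scale; leave it standing where it is.
- tin: Round steel tin, 54 mm across, 95 mm high; origin at the centre of its underside. It stands in the row of containers between tray and scale; leave it standing where it is.
- jar_round: Round amber glass jar with a steel cap, 52 mm across, 105 mm high; origin at the centre of its underside. It stands in the row of containers between tray and scale; leave it standing where it is.
There are look-alikes about, which are no part of the job. Leave any blue or purple look-alike of the board_c alone.

How it is judged:
On the way:
1. the broken board lies flat in the tray, released (x of board_c_mid in the frame of tray_floor between -0.05 and 0.05 m and y of board_c_mid in the frame of tray_floor between -0.045 and 0.045 m and z of board_c_mid in the frame of tray_floor between 0.018 and 0.031 m and angle between board_c_mid's own z axis and vertical below 0.1 rad and contact force between board_c and the fingers below 0.05 N and linear speed of board_c below 0.02 m/s), for 0.2 s.
At the end, for the whole second after the job is handed in: Broken board flat in the tray, released. One sound board held over the mould: underside 3-30 mm above the rim, within 9 mm of centre each way, 0.12 rad of square, tilt under 0.1 rad, still, not touching the mould. Other sound board within 30 mm of its start (all of step 1 and ((x of board_a_mid in the frame of mould_mouth between -0.009 and 0.009 m and y of board_a_mid in the frame of mould_mouth between -0.009 and 0.009 m and z of board_a_mid in the frame of mould_mouth between 0.027 and 0.054 m and angle between each of board_a_mid, board_b_mid's own z axis and vertical below 0.1 rad and angle between the x axis of board_a_mid and the x axis of mould_mouth, either way round below 0.12 rad and contact force between board_a and the fingers above 0.5 N and contact force between board_a and mould below 0.05 N and linear speed of board_a below 0.02 m/s and angular speed of board_a below 0.15 rad/s and distance of board_b_mid from where it was at the start of the episode below 0.03 m) or (x of board_b_mid in the frame of mould_mouth between -0.009 and 0.009 m and y of board_b_mid in the frame of mould_mouth between -0.009 and 0.009 m and z of board_b_mid in the frame of mould_mouth between 0.027 and 0.054 m and angle between each of board_b_mid, board_a_mid's own z axis and vertical below 0.1 rad and angle between the x axis of board_b_mid and the x axis of mould_mouth, either way round below 0.12 rad and contact force between board_b and the fingers above 0.5 N and contact force between board_b and mould below 0.05 N and linear speed of board_b below 0.02 m/s and angular speed of board_b below 0.15 rad/s and distance of board_a_mid from where it was at the start of the episode below 0.03 m))); the arm keeps its last pose, push and grip.
It fails at once if a press board touches the mould (contact force between any of board_a, board_b, board_c and mould above 0.3 N).
It fails at once if the mould is shifted by more than 10 mm (distance of mould_mouth from where it was at the start of the episode above 0.01 m).
It fails at once if a container in the row is shifted by more than 20 mm or tipped (distance of any of jar_square, tin, jar_round from where it was at the start of the episode above 0.02 m or angle between any of jar_square, tin, jar_round's own z axis and vertical above 0.3 rad).
It also fails if it takes over 56 s, if anything falls off the work surface, if the arm or the gripper's body presses on something with over 40 N, if the wrist force passes 120 N, or if a joint passes its speed limit or range.

## Robot

A 7-joint arm with a two-finger parallel gripper is mounted at the origin on the work surface. World frame = base frame: x ahead of the robot, y to its left, z up, the work surface at z = 0. Lengths are in m, angles in rad, forces in N, time in s.
With the tool pointing down it reaches from about 0.35 to 0.9 m from the base axis. Payload 8.1 kg.
Tool frame: the origin (TCP) lies midway between the tips of the shut fingers; the grasp point (between the pads) lies 19 mm behind it; z points along the fingers, y is the direction in which the jaws open and shut (so a half turn about z gives the same grasp; the last joint's range is limited). The gripper opens to 92 mm and grips with 3 to 60 N. Pads are 19 mm wide; open, the fingers measure 130 mm over their backs; the gripper's body (75 mm by 190 mm) begins 47 mm behind the grasp point.
Start: joints at [1.017, 0.434, 0.025, 1.573, -0.012, 1.134, -0.075], TCP at [0.272, -0.563, 0.227] pointing down, gripper open.
Joint ranges: [-2.62, 2.62], [-0.44, 2.09], [-1.27, 1.32], [0.08, 2.57], [-1.32, 4.46], [0.12, 2], [-2.74, 2.74]. Speed limits (rad/s): [2.22, 2.22, 3.01, 3.01, 3.14, 3.14, 3.14].

## Interface

Orientations are given as a rotation vector (axis times angle).
In Python, from cell import monitor, get_image, get_calibration, workorder, look_for, masks_of gives the robot as it stands.
- The arm moves only by the shell command python3 -m crank 'ROWS' [FORCE]. ROWS is JSON, a list of rows, each a list of 3 entries, a list of its own where there are three numbers: the shift along the tool's x, y, z in cm, then the turn about the tool's z in degrees, then the closure in counts, from 0 (fully open) to 255 (shut). A call has 1 to 5 rows; each row shifts and turns the commanded pose from where the row before left it, along the tool's axes as they then stand; what a row does not reach is not made up. A row lasts 1/10 s, in which the tool goes at most 50 mm and 8.59 degrees, less where a joint would pass 70% of its speed; a pose out of reach is approached as far as the arm can. A call with a gripper value outside its range is refused whole. The fingers move at their own pace and stop on an object; FORCE is the grip in N (left out, the last holds). Time passes only in rows, so rows that do not move let the fingers close. It gives the time, the measured TCP pose, the force and the opening at its end, in the units of the state.
- monitor.observe(): the state, without advancing time (a new reading comes with each control period).
- get_image(name): name is "scene" or "side" or "wrist"; returns (picture, depth): 420x560x3 uint8, red, green, blue; 420x560 float32, m along the optical axis (not along the pixel's ray), 0 where there is no reading.
- get_calibration(name): a dict with "fx", "fy", "cx", "cy" (pixels), "R" (3x3) and "t" (3): a world point X has camera coordinates R X + t. Camera axes: x right, y down, z forward; pixel columns grow to the right and rows downward; lengths in m; the calibration is good to about 2 mm. A picture is of the moment at which its call begins: read the wrist's pose just before it. get_calibration takes no time and is no camera call; for the wrist camera it gives the pose at the moment of the call.
- workorder.sign_off(): hands the job in, once; it reports no verdict.
Trained networks look in the newest picture that a camera, given by its name, has taken for a name from the list of things; names that differ only in an ending like _2 or _b are one class to them, and where a whole thing is asked for, a point or a joint stands for the part that bears it (a point fixed in the world has none). Each returns a list of dicts, best first, with "score" (0 to 1); they miss things now and then, are a little off and sometimes report something else, mostly with a low value. They report only what shows in the picture. A call takes as long as a camera call. They do not tell look-alikes from the thing itself.
- look_for(label, camera): "location" ([x, y, z] in m, in world coordinates, good to about 4 mm: the middle of the surface that is visible of it).
- masks_of(label, camera): "region" (420x560 bool, what is visible of it).
The state is a dict: "clock": time; "joints": joint angles; "dq": joint speeds; "joint_efforts": joint torques, N m; "position": TCP position; "ee_rot": TCP orientation; "force": force on the tool from outside, world axes, zero at the start; "ft_torque": the same for the moment, N m; "width": opening from 0.0 (shut) to 1.0 (fully open).
Only numpy, scipy, OpenCV 4.12 (cv2) and the standard library are available. Lean on these libraries where they do the work, as an engineer would, in place of code of your own. Each camera call takes 0.05 s, during which the arm holds its last target.

## Working session

There is one attempt and no reset: what is moved stays moved. The work goes in short steps, Python scripts to look and compute and a shell command to move; the robot and the scene stay as the last step left them, time stands still between calls to the robot, and variables do not carry over. Pictures are saved under pics/ and viewed, and the job is handed in when it is done.

```bash
mkdir -p pics; ls; python3 - <<'E'
from cell import monitor,get_image,get_calibration
import cv2,numpy as np
s=monitor.observe(); print({k:np.round(v,3).tolist() for k,v in s.items()})
for n in ("scene","side"):
    p,d=get_image(n); cv2.imwrite(f"pics/{n}0.png",p[:,:,::-1]); np.save(f"pics/{n}0d.npy",d)
    c=get_calibration(n); print(n,{k:np.round(v,3).tolist() for k,v in c.items()})
E
```

```text
pics
{'clock': 0.0, 'joints': [1.017, 0.435, 0.025, 1.574, -0.012, 1.134, -0.075], 'dq': [-0.001, 0.002, 0.0, -0.001, 0.001, -0.001, 0.001], 'joint_efforts': [-0.001, -66.786, 0.985, -31.446, -0.061, 0.043, 0.0], 'position': [0.272, -0.562, 0.226], 'ee_rot': [-3.061, -0.702, 0.001], 'force': [0.412, 0.032, 0.033], 'ft_torque': [0.003, 0.051, -0.03], 'width': 0.999}
scene {'fx': 378.969, 'fy': 378.969, 'cx': 274.945, 'cy': 209.614, 'R': [[-0.54, 0.841, 0.018], [0.62, 0.413, -0.667], [-0.569, -0.349, -0.745]], 't': [0.232, -0.268, 1.173]}
side {'fx': 439.047, 'fy': 439.047, 'cx': 282.813, 'cy': 203.586, 'R': [[-0.998, -0.061, 0.019], [-0.047, 0.488, -0.872], [0.044, -0.871, -0.49]], 't': [0.482, 0.084, 1.191]}
```

View pics/scene0.png

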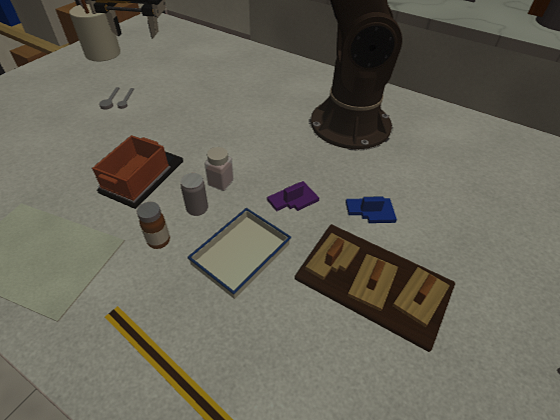

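View pics/side0.png

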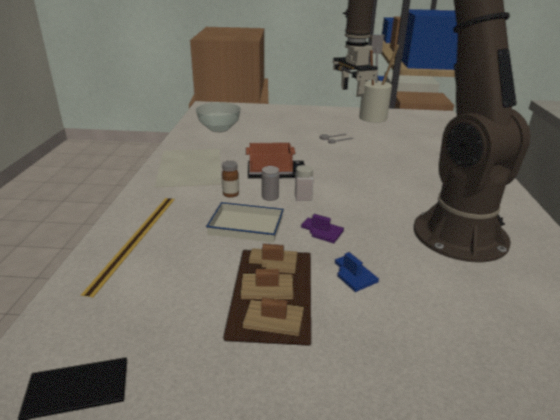

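The three wooden boards are at scene pixels (333,255), (373,280) and (423,295). The one at (333,255) seems to lack its lower-right corner. The blue (372,208) and purple (294,196) ones are look-alikes. I'll confirm in a crop and measure.

```bash
cat > h.py <<'E'
import numpy as np,cv2
from cell import monitor,get_image,get_calibration,look_for,masks_of
def cloud(d,c):
    v,u=np.mgrid[:d.shape[0],:d.shape[1]]
    P=np.stack([(u-c['cx'])/c['fx']*d,(v-c['cy'])/c['fy']*d,d],-1)
    return (P-np.array(c['t']))@np.array(c['R'])
def proj(X,c):
    q=np.asarray(X)@np.array(c['R']).T+np.array(c['t']); return np.stack([q[...,0]/q[...,2]*c['fx']+c['cx'],q[...,1]/q[...,2]*c['fy']+c['cy']],-1)
E
python3 - <<'E'
from h import *
p=cv2.imread('pics/scene0.png'); cv2.imwrite('pics/crop0.png',cv2.resize(p[215:355,285:465],None,fx=4.2,fy=4.2,interpolation=cv2.INTER_CUBIC))
for cam in('scene','side'):
    d=np.load(f'pics/{cam}0d.npy'); W=cloud(d,get_calibration(cam))
    for l in('board_c','board_a','mould','tray_floor','mould_mouth','jar_square','tin','jar_round','chop','scale'):
        try:r=look_for(l,cam)
        except Exception as e: print(l,e);continue
        print(cam,l,[(np.round(x['location'],3).tolist(),round(x['score'],2)) for x in r])
    # ortho colour map x 0.2..0.9? 
    np.save(f'pics/{cam}W.npy',W)
    ok=(d>0)
    img=cv2.imread(f'pics/{cam}0.png')
    X=W[ok];C=img[ok]
    m=(abs(X[:,2])<.15);X=X[m];C=C[m];print(X.min(0),X.max(0))
E
```

```text
scene board_c [([0.314, 0.204, 0.013], 0.96), ([0.387, 0.022, 0.011], 0.72), ([0.503, 0.186, 0.029], 0.7), ([0.514, 0.282, 0.03], 0.68), ([0.493, 0.37, 0.029], 0.67), ([0.556, -0.3, 0.017], 0.18)]
scene board_a [([0.314, 0.204, 0.013], 0.96), ([0.387, 0.022, 0.011], 0.72), ([0.503, 0.186, 0.029], 0.7), ([0.514, 0.282, 0.03], 0.68), ([0.493, 0.37, 0.029], 0.67), ([0.556, -0.3, 0.017], 0.18)]
scene mould []
scene tray_floor [([0.589, 0.006, 0.006], 0.55)]
scene mould_mouth [([0.545, -0.354, 0.056], 0.65)]
scene jar_square [([0.448, -0.157, 0.072], 0.82)]
scene tin [([0.543, -0.147, 0.07], 0.78)]
scene jar_round [([0.664, -0.154, 0.076], 0.7)]
scene chop [([0.535, 0.296, 0.015], 0.91), ([0.515, 0.284, 0.031], 0.23)]
scene scale [([0.56, -0.303, 0.021], 0.64), ([0.501, 0.186, 0.028], 0.61)]
[-0.46001489 -2.06112056 -0.14988014] [1.00125605 0.64426137 0.14999224]
side board_c [([0.373, 0.031, 0.014], 0.92), ([0.488, 0.196, 0.03], 0.73), ([0.477, 0.385, 0.022], 0.6), ([0.501, 0.289, 0.028], 0.58)]
side board_a [([0.373, 0.031, 0.014], 0.92), ([0.488, 0.196, 0.03], 0.73), ([0.477, 0.385, 0.022], 0.6), ([0.501, 0.289, 0.028], 0.58)]
side mould [([0.549, -0.306, 0.064], 0.81)]
side tray_floor [([0.584, 0.001, 0.001], 0.87)]
side mould_mouth [([0.544, -0.306, 0.064], 0.67), ([0.653, -0.153, 0.062], 0.45)]
side jar_square [([0.432, -0.147, 0.064], 0.74)]
side tin [([0.531, -0.144, 0.057], 0.7)]
side jar_round [([0.654, -0.151, 0.059], 0.55)]
side chop [([0.485, 0.341, 0.012], 0.94), ([0.545, -0.307, 0.066], 0.69), ([0.476, 0.387, 0.023], 0.4)]
side scale [([0.486, -0.3, 0.013], 0.82), ([0.499, 0.285, 0.025], 0.18)]
[-1.46213076 -2.48252971 -0.14998747] [2.50977945 0.61576522 0.14997695]
```

View pics/crop0.png

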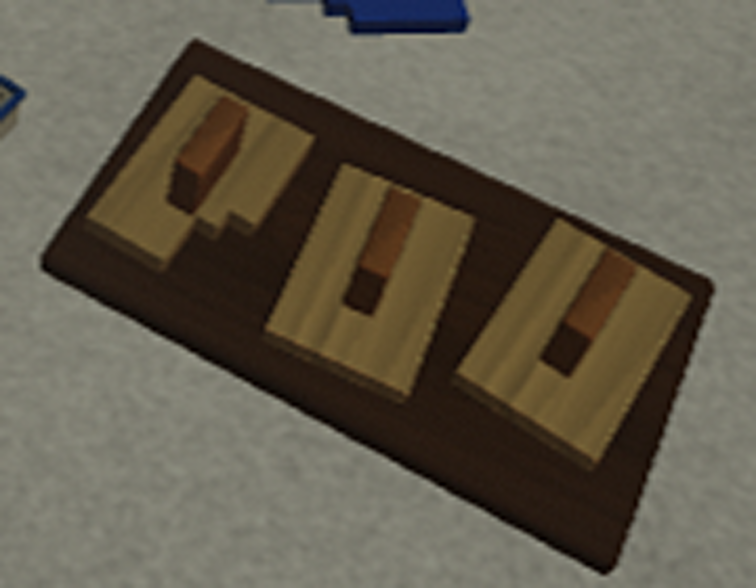

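The crop confirms it: the left wooden board (scene 333,255) has the missing corner; the other two, (373,280) and (423,295), are full rectangles. Next, the precise fits.

```bash
python3 - <<'E'
from h import *
W={c:np.load(f'pics/{c}W.npy') for c in('scene','side')}
def rect(P,n,sh=None):
    (c,s,a)=cv2.minAreaRect((P[:,:2]*1000).astype(np.float32)); print(n,len(P),np.round(c,1),np.round(s,1),round(a,1),'zmed',np.round(np.median(P[:,2]),4))
for cam in W:
    X=W[cam].reshape(-1,3); print(cam)
    for n,c in(('C',(.5,.188)),('B2',(.508,.284)),('B3',(.487,.376))):
        m=np.hypot(X[:,0]-c[0],X[:,1]-c[1])<.075
        m&=abs(X[:,1]-c[1])<.05
        rect(X[m&(X[:,2]>.058)&(X[:,2]<.068)],n+' bartop'); rect(X[m&(X[:,2]>.023)&(X[:,2]<.031)],n+' plate')
        Q=X[m&(X[:,2]>.058)&(X[:,2]<.068)]
        if len(Q)>5:
            u=np.linalg.svd(Q[:,:2]-Q[:,:2].mean(0))[2][0]; print('  pca',Q.mean(0).round(4),np.degrees(np.arctan2(u[1],u[0])).round(1))
    m=(abs(X[:,0]-.545)<.12)&(abs(X[:,1]+.32)<.12)
    rect(X[m&(X[:,2]>.082)&(X[:,2]<.093)],'rim')
    m=(abs(X[:,0]-.585)<.15)&(abs(X[:,1]-.0)<.11)
    rect(X[m&(X[:,2]>.021)&(X[:,2]<.034)],'trayrim')
    for n,c in(('sq',(.44,-.155)),('tin',(.54,-.15)),('jr',(.66,-.155))):
        m=(abs(X[:,0]-c[0])<.05)&(abs(X[:,1]-c[1])<.05); Q=X[m&(X[:,2]>.03)]
        if len(Q)>5: rect(Q,n); print('  top',Q[:,2].max())
E
```

```text
scene
C bartop 164 [497.3 187.3] [16.4 51.6] 88.1 zmed 0.0621
C plate 966 [496.1 187.1] [ 70.9 111.7] 87.8 zmed 0.0264
  pca [0.4985 0.1877 0.062 ] -2.2
B2 bartop 186 [501.6 281.7] [51. 16.] 4.6 zmed 0.0623
B2 plate 1381 [501.2 281.6] [111.9  70. ] 4.4 zmed 0.0265
  pca [0.5037 0.282  0.0621] 4.0
B3 bartop 200 [480.6 374.9] [15.9 51.6] 83.5 zmed 0.0623
B3 plate 1497 [480. 375.] [ 69.9 112.1] 83.6 zmed 0.0266
  pca [0.4818 0.3748 0.0622] -5.9
rim 461 [ 550.6 -348.5] [162.8 103.5] 7.2 zmed 0.085
trayrim 924 [584.6   8.1] [138.2 186.6] 82.7 zmed 0.0272
sq 785 [ 432.5 -168.4] [52.4 54.1] 6.2 zmed 0.0761
  top 0.10140967936657037
tin 739 [ 534.5 -159.8] [51.8 52.1] 89.7 zmed 0.0814
  top 0.09686567080886967
jr 899 [ 657.6 -166.9] [49.  48.8] 24.9 zmed 0.081
  top 0.10716650723588182
side
C bartop 117 [497.5 186.7] [20.7 49.5] 89.9 zmed 0.0626
C plate 584 [497.5 186.9] [ 74.6 112.1] 84.9 zmed 0.0271
  pca [0.4979 0.1893 0.0622] 177.9
B2 bartop 145 [502.2 281.7] [49.2 20.8] 5.7 zmed 0.0627
B2 plate 863 [501.8 288.4] [109.8  85.1] 5.1 zmed 0.0271
  pca [0.5019 0.284  0.0623] -176.0
B3 bartop 181 [480.  375.2] [18.6 49.6] 80.5 zmed 0.0625
B3 plate 1103 [480.4 375.1] [ 73.4 110.8] 83.2 zmed 0.027
  pca [0.4796 0.3767 0.0622] 173.7
rim 206 [ 549.7 -347. ] [160.9 111.7] 7.5 zmed 0.0855
trayrim 561 [585.7   8.8] [142.4 186.3] 82.7 zmed 0.0272
sq 481 [ 432.  -166.5] [52.6 56.3] 2.6 zmed 0.0742
  top 0.10253971305749668
tin 442 [ 535.  -159.6] [52.2 56. ] 33.8 zmed 0.0719
  top 0.09807756329750936
jr 454 [ 657.3 -163.9] [48.5 52.1] 46.2 zmed 0.0739
  top 0.10718589991294886
```

```bash
cat > go.py <<'E'
import sys
from h import *
from scipy.spatial.transform import Rotation as R
# usage: go.py x y z yaw(tool x, deg) : remaining shift in present tool axes (cm) and turn
s=monitor.observe(); M=R.from_rotvec(s['ee_rot']).as_matrix(); p=np.array(s['position'])
x,y,z,yaw=map(float,sys.argv[1:5])
cur=np.degrees(np.arctan2(M[1,0],M[0,0]))
t=(cur-yaw+90)%180-90
print('clock',round(s['clock'],2),'pos',p.round(4),'yaw',cur.round(2),'tilt',np.degrees(np.arccos(-M[2,2])).round(2),'F',np.round(s['force'],2),'w',round(s['width'],3))
d=np.array([x,y,z])-p
print('shift cm',(M.T@d*100).round(2),'turn',t.round(2),'q',np.round(s['joints'],2))
y2=np.radians(cur-t);M2=np.array([[np.cos(y2),np.sin(y2),0],[np.sin(y2),-np.cos(y2),0],[0,0,-1]])
print('shift after the turn',(M2.T@d*100).round(2))
E
python3 -m crank '[[[0,0,0],7,0],[[0,0,0],7,0],[[0,0,0],7,0],[[0,0,0],7,0],[[0,0,0],0,0]]' 20 && python3 go.py 0.4973 0.187 0.2 -2.2
```

```text
clock: 1.6
position: [0.2724, -0.5626, 0.2268]
ee_rot: [3.141, -0.063, -0.0]
force: [-0.4, 0.4, -0.1]
width: 1.001
clock 1.6 pos [ 0.2724 -0.5626  0.2268] yaw -2.28 tilt 0.01 F [-0.38  0.39 -0.09] w 1.001
shift cm [ 19.49 -75.79   2.66] turn -0.08 q [ 0.94  0.43  0.14  1.58 -0.06  1.13 -0.52]
shift after the turn [ 19.59 -75.76   2.68]
```

```bash
python3 -m crank '[[[1.2,-4.7,0],0,0],[[1.2,-4.7,0],0,0],[[1.2,-4.7,0],0,0],[[1.2,-4.7,0],0,0],[[1.2,-4.7,0],0,0]]' >/dev/null; python3 go.py 0.4973 0.187 0.2 -2.2;  python3 -m crank '[[[1.2,-4.7,0],0,0],[[1.2,-4.7,0],0,0],[[1.2,-4.7,0],0,0],[[1.2,-4.7,0],0,0],[[1.2,-4.7,0],0,0]]'; python3 go.py 0.4973 0.187 0.2 -2.2
```

```text
clock 2.1 pos [ 0.3414 -0.3282  0.2269] yaw -1.94 tilt 0.04 F [1.56 0.2  1.01] w 1.001
shift cm [ 13.84 -52.02   2.67] turn 0.26 q [ 0.62  0.19  0.03  1.93 -0.01  1.02 -0.94]
shift after the turn [ 13.6  -52.08   2.69]
clock: 2.6
position: [0.4103, -0.0956, 0.2272]
ee_rot: [3.141, -0.053, 0.002]
force: [1.0, -1.2, -0.3]
width: 0.997
clock 2.6 pos [ 0.4103 -0.0956  0.2272] yaw -1.94 tilt 0.07 F [ 1.01 -1.19 -0.31] w 0.997
shift cm [  7.73 -28.55   2.71] turn 0.26 q [ 0.26  0.11 -0.18  2.02  0.02  1.01 -1.53]
shift after the turn [  7.61 -28.58   2.72]
```

```bash
python3 -m crank '[[[1.2,-4.7,0],0,0],[[1.2,-4.7,0],0,0],[[1.2,-4.7,0],0,0],[[1.2,-4.7,0],0,0],[[1.2,-4.7,0],0,0]]' >/dev/null; python3 -m crank '[[[1.2,-4,2.5],0,40],[[0,0,0],0,40],[[0,0,0],0,40]]'; python3 go.py 0.4973 0.187 0.2 -2.2
python3 - <<'E'
from h import *
p,d=get_image('wrist');cv2.imwrite('pics/w1.png',p[:,:,::-1])
c=get_calibration('wrist');X=cloud(d,c).reshape(-1,3)
print(look_for('board_c','wrist'))
for n,cc in(('C',(.498,.187)),('B2',(.502,.282))):
    m=(abs(X[:,1]-cc[1])<.045)&(abs(X[:,0]-cc[0])<.075)
    for lo,hi in((.058,.068),(.023,.031)):
        Q=X[m&(X[:,2]>lo)&(X[:,2]<hi)]
        if len(Q)>5: print(n,lo,cv2.minAreaRect((Q[:,:2]*1000).astype(np.float32)),np.median(Q[:,2]))
E
```

```text
clock: 3.4
position: [0.492, 0.1753, 0.2009]
ee_rot: [3.141, -0.051, -0.003]
force: [0.3, -0.7, 0.5]
width: 0.847
clock 3.4 pos [0.492  0.1753 0.2009] yaw -1.88 tilt 0.1 F [ 0.32 -0.74  0.53] w 0.847
shift cm [ 0.49 -1.19  0.09] turn 0.32 q [-0.17  0.32 -0.35  1.83  0.13  1.01 -2.18]
shift after the turn [ 0.49 -1.19  0.09]
[{'location': [0.4098, 0.003, 0.0099], 'score': 0.96}, {'location': [0.3174, 0.1938, 0.0123], 'score': 0.86}, {'location': [0.5074, 0.2707, 0.0279], 'score': 0.85}, {'location': [0.4885, 0.3615, 0.0269], 'score': 0.85}, {'location': [0.4955, 0.1839, 0.0273], 'score': 0.77}]
C 0.058 ((496.08270263671875, 185.42153930664062), (15.248733520507812, 49.60458755493164), 87.0524673461914) 0.06370625582479991
C 0.023 ((495.73663330078125, 185.78260803222656), (70.11783599853516, 110.28657531738281), 87.49305725097656) 0.027797316800330044
B2 0.058 ((500.9928894042969, 279.9511413574219), (49.881431579589844, 16.60886001586914), 4.294135570526123) 0.06359130930520428
B2 0.023 ((500.956787109375, 280.1860656738281), (109.84590911865234, 70.48751068115234), 4.146324157714844) 0.0277897597778808
```

View pics/w1.png

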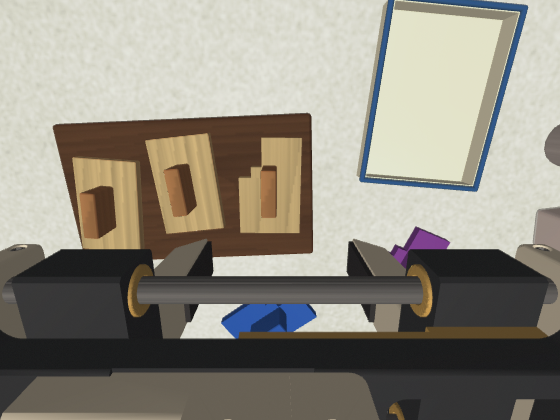

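```bash
python3 -m crank '[[[0.5,-1.15,4],0.5,60],[[0,0,4],0,80],[[0,0,4],0,80],[[0,0,0],0,80],[[0,0,0],0,80]]'; python3 go.py 0.4966 0.1865 0.033 -2.4
```

```text
clock: 4.0
position: [0.4982, 0.1849, 0.0827]
ee_rot: [3.14, -0.075, -0.0]
force: [0.8, 0.3, 1.6]
width: 0.688
clock 4.0 pos [0.4982 0.1849 0.0827] yaw -2.73 tilt 0.03 F [0.76 0.34 1.64] w 0.688
shift cm [-0.17 -0.16  4.97] turn -0.33 q [-0.22  0.48 -0.32  1.94  0.21  0.76 -2.28]
shift after the turn [-0.17 -0.16  4.97]
```

```bash
python3 -m crank '[[[-0.1,-0.15,2.5],0,80],[[0,0,1.5],0,80],[[0,0,0.9],0,80],[[0,0,0],0,80]]'; python3 go.py 0.4966 0.1865 0.033 -2.4;  python3 -m crank '[[[0,0,0],0,255],[[0,0,0],0,255],[[0,0,0],0,255],[[0,0,0],0,255],[[0,0,0],0,255]]' 25; python3 -m crank '[[[0,0,0],0,255],[[0,0,0],0,255],[[0,0,0],0,255]]';  python3 go.py 0.4966 0.1865 0.033 -2.4
```

```text
clock: 4.4
position: [0.4977, 0.1873, 0.0337]
ee_rot: [-3.141, 0.074, -0.002]
force: [0.1, 0.1, -0.1]
width: 0.688
clock 4.4 pos [0.4977 0.1873 0.0337] yaw -2.7 tilt 0.07 F [ 0.09  0.06 -0.07] w 0.688
shift cm [-0.11  0.08  0.07] turn -0.3 q [-0.25  0.55 -0.29  1.98  0.25  0.65 -2.32]
shift after the turn [-0.11  0.08  0.07]
clock: 4.9
position: [0.497, 0.1875, 0.0329]
ee_rot: [-3.141, 0.073, -0.0]
force: [0.2, -0.7, 0.2]
width: 0.301
clock: 5.2
position: [0.4969, 0.1874, 0.0327]
ee_rot: [3.141, -0.073, -0.0]
force: [-0.8, -0.1, 0.7]
width: 0.175
clock 5.2 pos [0.4969 0.1874 0.0327] yaw -2.67 tilt 0.01 F [-0.83 -0.11  0.66] w 0.175
shift cm [-0.03  0.09 -0.03] turn -0.27 q [-0.25  0.55 -0.29  1.98  0.25  0.65 -2.32]
shift after the turn [-0.03  0.09 -0.03]
```

```bash
python3 -m crank '[[[0,0,-2],0,255],[[0,0,-3.5],0,255],[[0,0,-3.5],0,255],[[0,0,0],4.6,255],[[0,0,0],0,255]]'; python3 go.py 0.585 0.008 0.1 -7.3
```

```text
clock: 5.7
position: [0.4974, 0.1876, 0.1236]
ee_rot: [-3.134, 0.202, -0.003]
force: [-0.5, 0.0, -1.5]
width: 0.172
clock 5.7 pos [0.4974 0.1876 0.1236] yaw -7.36 tilt 0.1 F [-0.51  0.01 -1.47] w 0.172
shift cm [10.99 16.69  2.36] turn -0.06 q [-0.22  0.42 -0.32  1.9   0.17  0.84 -2.33]
shift after the turn [10.97 16.7   2.36]
```

```bash
python3 -m crank '[[[2,3,0],0,255],[[2.7,4.1,0],0,255],[[2.7,4.1,0],0,255],[[2.3,3.5,1],0,255],[[1.3,2,1.4],0,255]]'; python3 -m crank '[[[0,0,2],0,255],[[0,0,2],0,255],[[0,0,1],0,255],[[0,0,0],0,255]]';python3 go.py 0.585 0.008 0.023 -7.3
python3 - <<'E'
from h import *
p,d=get_image('scene');cv2.imwrite('pics/s2.png',cv2.resize(p[170:330,160:400,::-1],None,fx=3,fy=3))
E
```

```text
clock: 6.2
position: [0.5859, 0.0031, 0.0977]
ee_rot: [3.133, -0.202, 0.0]
force: [-0.6, -0.3, -0.6]
width: 0.174
clock: 6.6
position: [0.5832, 0.0079, 0.0466]
ee_rot: [3.135, -0.197, -0.007]
force: [0.7, -1.0, -1.3]
width: 0.176
clock 6.6 pos [0.5832 0.0079 0.0466] yaw -7.18 tilt 0.24 F [ 0.71 -1.04 -1.35] w 0.176
shift cm [ 0.19 -0.04  2.36] turn 0.12 q [ 0.07  0.59 -0.25  1.84  0.21  0.74 -1.99]
shift after the turn [ 0.18 -0.04  2.36]
```

View pics/s2.png

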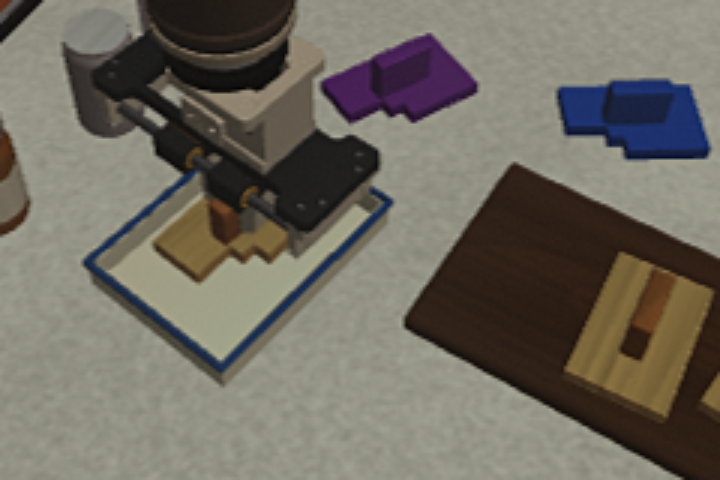

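The broken board hangs inside the tray walls, at about (230,230) in the crop. Lowering it and releasing.

```bash
python3 -m crank '[[[0,0,1.2],0,255],[[0,0,0.7],0,255],[[0,0,0.4],0,255],[[0,0,0],0,255]]';python3 go.py 0.585 0.008 0.0217 -7.3
```

```text
clock: 7.05
position: [0.5845, 0.0078, 0.0252]
ee_rot: [3.135, -0.199, -0.001]
force: [-0.4, -0.5, -0.7]
width: 0.172
clock 7.05 pos [0.5845 0.0078 0.0252] yaw -7.26 tilt 0.05 F [-0.43 -0.48 -0.66] w 0.172
shift cm [ 0.05 -0.02  0.35] turn 0.04 q [ 0.06  0.62 -0.24  1.85  0.22  0.7  -2.  ]
shift after the turn [ 0.05 -0.02  0.35]
```

```bash
python3 -m crank '[[[0,0,0.2],0,255],[[0,0,0.1],0,255],[[0,0,0.1],0,255],[[0,0,0],0,255]]';python3 go.py 0.585 0.008 0.0217 -7.3; python3 -m crank '[[[0,0,0],0,90],[[0,0,0],0,90],[[0,0,0],0,90],[[0,0,0],0,90],[[0,0,0],0,90]]'
```

```text
clock: 7.45
position: [0.585, 0.0078, 0.0218]
ee_rot: [3.135, -0.199, 0.0]
force: [-0.8, 0.1, -1.1]
width: 0.172
clock 7.45 pos [0.585  0.0078 0.0218] yaw -7.28 tilt 0.02 F [-0.79  0.12 -1.1 ] w 0.172
shift cm [-0.   -0.02  0.01] turn 0.02 q [ 0.06  0.62 -0.24  1.85  0.22  0.69 -2.  ]
shift after the turn [-0.   -0.02  0.01]
clock: 7.95
position: [0.5849, 0.0078, 0.0218]
ee_rot: [3.135, -0.199, 0.0]
force: [1.1, -0.6, 0.1]
width: 0.561
```

```bash
python3 -m crank '[[[0,0,-2],0,90],[[0,0,-4],0,90],[[0,0,-4],0,90],[[0,0,-4],0,90],[[0,0,0],0,90]]';python3 go.py 0.5013 0.281 0.15 4.3
python3 - <<'E'
from h import *
p,d=get_image('scene');cv2.imwrite('pics/s3.png',cv2.resize(p[170:330,160:400,::-1],None,fx=3,fy=3))
c=get_calibration('scene');X=cloud(d,c).reshape(-1,3)
m=(abs(X[:,0]-.585)<.07)&(abs(X[:,1]-.008)<.045)
for lo,hi in((.046,.058),(.012,.02)):
    Q=X[m&(X[:,2]>lo)&(X[:,2]<hi)]; print(cv2.minAreaRect((Q[:,:2]*1000).astype(np.float32)),np.median(Q[:,2]))
E
```

```text
clock: 8.45
position: [0.5882, 0.0084, 0.1675]
ee_rot: [-3.134, 0.199, -0.015]
force: [0.2, 0.1, -0.1]
width: 0.648
clock 8.45 pos [0.5882 0.0084 0.1675] yaw -7.28 tilt 0.55 F [ 0.16  0.09 -0.08] w 0.648
shift cm [-12.09 -25.93   1.69] turn -11.58 q [ 0.1   0.45 -0.28  1.73  0.15  0.98 -1.94]
shift after the turn [ -6.63 -27.83   1.75]
((585.00634765625, 8.220099449157715), (17.99787139892578, 49.689781188964844), 81.54166412353516) 0.0509741470687079
((584.5469970703125, 8.270015716552734), (72.0354232788086, 112.15921783447266), 82.61271667480469) 0.015300732418120595
```

View pics/s3.png

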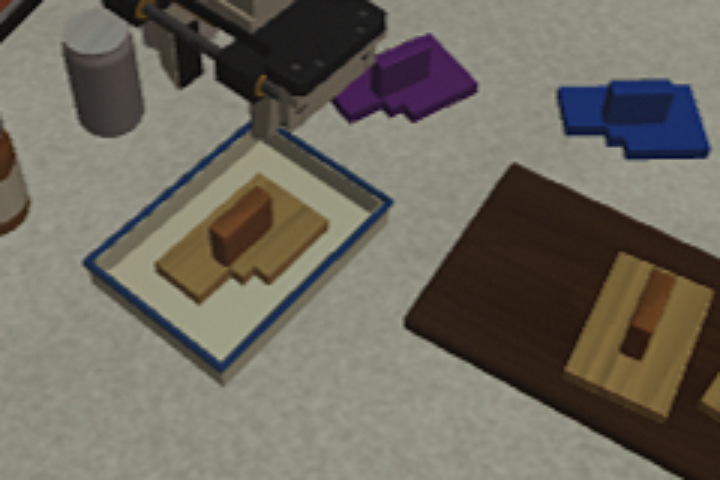

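The broken board lies flat at the tray centre, released. Now the sound board in the middle (scene 373,280).

```bash
python3 -m crank '[[[0,0,0],-5.8,90],[[0,0,0],-5.8,90],[[-1.1,-4.6,0],0,90],[[-1.1,-4.6,0],0,90],[[-1.1,-4.6,0],0,90]]' >/dev/null; python3 -m crank '[[[-1.1,-4.6,0],0,90],[[-1.1,-4.6,0],0,90],[[-1,-4.5,0],0,90],[[0,0,0],0,90],[[0,0,0],0,90]]'; python3 go.py 0.5013 0.281 0.08 4.3
```

```text
clock: 9.5
position: [0.498, 0.2781, 0.1604]
ee_rot: [3.138, 0.124, -0.003]
force: [-0.2, -1.5, -0.5]
width: 0.648
clock 9.5 pos [0.498  0.2781 0.1604] yaw 4.51 tilt 0.12 F [-0.23 -1.51 -0.53] w 0.648
shift cm [ 0.37 -0.27  8.04] turn 0.21 q [-0.32  0.45 -0.39  1.76  0.2   0.97 -2.28]
shift after the turn [ 0.35 -0.26  8.04]
```

```bash
python3 -m crank '[[[0.3,-0.2,4],0.2,90],[[0,0,4],0,90],[[0,0,2.5],0,90],[[0,0,0],0,90]]'; python3 go.py 0.5013 0.281 0.033 4.3
```

```text
clock: 9.9
position: [0.5003, 0.2756, 0.0526]
ee_rot: [3.135, 0.109, -0.01]
force: [-0.7, -0.7, 0.1]
width: 0.644
clock 9.9 pos [0.5003 0.2756 0.0526] yaw 4.0 tilt 0.46 F [-0.67 -0.67  0.07] w 0.644
shift cm [ 0.15 -0.55  1.96] turn -0.3 q [-0.35  0.58 -0.35  1.86  0.27  0.76 -2.35]
shift after the turn [ 0.14 -0.54  1.96]
```

Still settling; wait a row and recheck.

```bash
python3 -m crank '[[[0,0,0],0,90],[[0,0,0],0,90]]'; python3 go.py 0.5013 0.281 0.033 4.3
```

```text
clock: 10.1
position: [0.5034, 0.2793, 0.0581]
ee_rot: [-3.139, -0.111, -0.003]
force: [0.6, 0.8, 0.9]
width: 0.649
clock 10.1 pos [0.5034 0.2793 0.0581] yaw 4.06 tilt 0.12 F [0.63 0.79 0.87] w 0.649
shift cm [-0.2  -0.18  2.51] turn -0.24 q [-0.35  0.57 -0.35  1.85  0.27  0.76 -2.35]
shift after the turn [-0.19 -0.18  2.51]
```

```bash
python3 -m crank '[[[-0.2,-0.15,1.5],-0.2,90],[[0,0,0.9],0,90],[[0,0,0],0,90],[[0,0,0],0,90],[[0,0,0],0,90]]'; python3 go.py 0.5013 0.281 0.033 4.3;  python3 -m crank '[[[0,0,0],0,255],[[0,0,0],0,255],[[0,0,0],0,255],[[0,0,0],0,255],[[0,0,0],0,255]]' 25; python3 -m crank '[[[0,0,0],0,255],[[0,0,0],0,255],[[0,0,0],0,255]]';  python3 go.py 0.5013 0.281 0.033 4.3
```

```text
clock: 10.6
position: [0.5006, 0.2809, 0.0334]
ee_rot: [-3.139, -0.118, -0.002]
force: [-0.5, 0.5, 0.6]
width: 0.646
clock 10.6 pos [0.5006 0.2809 0.0334] yaw 4.31 tilt 0.06 F [-0.48  0.47  0.63] w 0.646
shift cm [ 0.07 -0.    0.04] turn 0.01 q [-0.37  0.61 -0.34  1.87  0.29  0.71 -2.37]
shift after the turn [ 0.07 -0.    0.04]
clock: 11.1
position: [0.5001, 0.2807, 0.0327]
ee_rot: [3.139, 0.118, 0.0]
force: [-0.5, -0.1, -0.2]
width: 0.261
clock: 11.4
position: [0.5001, 0.2808, 0.0327]
ee_rot: [3.139, 0.119, -0.0]
force: [0.2, 0.0, 0.1]
width: 0.174
clock 11.4 pos [0.5001 0.2808 0.0327] yaw 4.33 tilt 0.0 F [0.23 0.02 0.07] w 0.174
shift cm [ 0.12 -0.01 -0.03] turn 0.03 q [-0.37  0.61 -0.34  1.87  0.29  0.71 -2.37]
shift after the turn [ 0.12 -0.02 -0.03]
```

```bash
python3 -m crank '[[[0,0,-2],0,255],[[0,0,-4],0,255],[[0,0,-4],0,255],[[0,0,-4],0,255],[[0,0,-4],0,255]]' >/dev/null; python3 -m crank '[[[0,0,-2],-1.5,255],[[0,0,0],-1.5,255],[[0,0,0],0,255],[[0,0,0],0,255]]'; python3 go.py 0.55 -0.347 0.22 7.3
python3 - <<'E'
from h import *
p,d=get_image('scene');c=get_calibration('scene');cv2.imwrite('pics/s4.png',p[:,:,::-1]);X=cloud(d,c).reshape(-1,3)
m=(abs(X[:,0]-.55)<.12)&(abs(X[:,1]+.348)<.1)
Q=X[m&(X[:,2]>.082)&(X[:,2]<.093)];print(cv2.minAreaRect((Q[:,:2]*1000).astype(np.float32)))
E
```

```text
clock: 12.3
position: [0.4993, 0.28, 0.2309]
ee_rot: [3.134, 0.2, -0.004]
force: [0.0, -0.3, -2.1]
width: 0.176
clock 12.3 pos [0.4993 0.28   0.2309] yaw 7.29 tilt 0.17 F [ 0.03 -0.28 -2.05] w 0.176
shift cm [-2.93 62.83  1.18] turn -0.01 q [-0.3   0.39 -0.42  1.67  0.17  1.13 -2.21]
shift after the turn [-2.94 62.83  1.09]
((550.4700927734375, -348.8656921386719), (162.0364990234375, 104.74737548828125), 7.409205913543701)
```

View pics/s4.png

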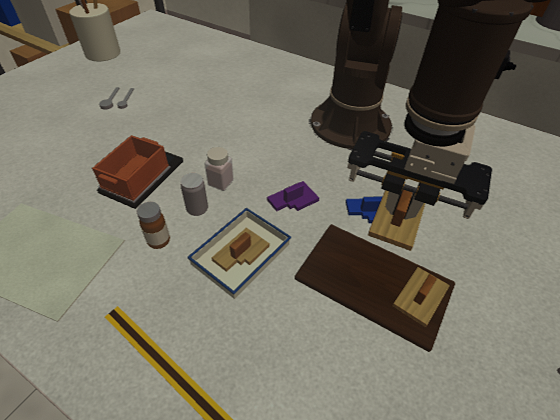

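```bash
python3 -m crank '[[[-0.1,2,0],0,255],[[-0.2,4,0],0,255],[[-0.2,4,0],0,255],[[-0.2,4,0],0,255],[[-0.2,4,0],0,255]]' >/dev/null; python3 -m crank '[[[-0.2,4,0],0,255],[[-0.2,4,0],0,255],[[-0.2,4,0],0,255],[[-0.2,4,0],0,255],[[-0.2,4,0],0,255]]'; python3 go.py 0.55 -0.347 0.22 7.3
```

```text
clock: 13.35
position: [0.5289, -0.1002, 0.2315]
ee_rot: [-3.135, -0.2, 0.003]
force: [0.7, -0.2, -2.1]
width: 0.17
clock 13.35 pos [ 0.5289 -0.1002  0.2315] yaw 7.31 tilt 0.12 F [ 0.66 -0.18 -2.14] w 0.17
shift cm [-1.05 24.75  1.14] turn 0.01 q [ 0.3   0.31 -0.28  1.76  0.1   1.09 -1.45]
shift after the turn [-1.05 24.75  1.15]
```

```bash
python3 -m crank '[[[-0.2,4,0],0,255],[[-0.2,4,0],0,255],[[-0.2,4,0],0,255],[[-0.2,4,0],0,255],[[-0.2,4,0],0,255]]' >/dev/null; python3 -m crank '[[[-0.1,3.3,0],0,255],[[0,1,0],0,255],[[0,0,0],0,255],[[0,0,0],0,255],[[0,0,0],0,255]]'; python3 go.py 0.55 -0.347 0.17 7.3
python3 - <<'E'
from h import *
for cam in('scene','side'):
    p,d=get_image(cam);c=get_calibration(cam)
    cv2.imwrite(f'pics/{cam}5.png',p[:,:,::-1]);X=cloud(d,c).reshape(-1,3)
    m=(abs(X[:,0]-.55)<.12)&(abs(X[:,1]+.348)<.1)
    for lo,hi in((.082,.093),(.215,.235)):
        Q=X[m&(X[:,2]>lo)&(X[:,2]<hi)];
        if len(Q)>5: print(cam,lo,len(Q),cv2.minAreaRect((Q[:,:2]*1000).astype(np.float32)),np.median(Q[:,2]))
a=cv2.imread('pics/scene5.png')[60:220,60:260];b=cv2.imread('pics/side5.png')[60:220,180:380]
cv2.imwrite('pics/ab5.png',cv2.resize(np.hstack([a,b]),None,fx=2,fy=2,interpolation=cv2.INTER_CUBIC))
E
```

```text
clock: 14.35
position: [0.5502, -0.3387, 0.2325]
ee_rot: [-3.134, -0.205, 0.0]
force: [-0.8, -0.7, -1.9]
width: 0.168
clock 14.35 pos [ 0.5502 -0.3387  0.2325] yaw 7.47 tilt 0.07 F [-0.84 -0.7  -1.88] w 0.168
shift cm [-0.12  0.83  6.25] turn 0.17 q [ 0.59  0.48 -0.18  1.49  0.09  1.18 -1.05]
shift after the turn [-0.12  0.82  6.25]
scene 0.082 463 ((549.4728393554688, -348.38677978515625), (159.4853973388672, 104.10114288330078), 8.076064109802246) 0.0851051124354921
scene 0.215 986 ((551.834228515625, -336.923828125), (112.73892974853516, 72.94438934326172), 6.536772727966309) 0.22550814267975522
side 0.082 211 ((551.052734375, -346.7742919921875), (159.32322692871094, 108.35173034667969), 5.7811102867126465) 0.08542801500851296
side 0.215 318 ((552.7931518554688, -335.27484130859375), (108.59786987304688, 77.42255401611328), 5.759427547454834) 0.2269167086910177
```

View pics/ab5.png

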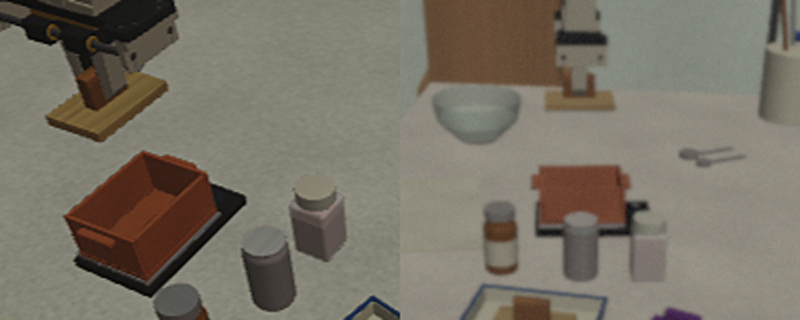

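```bash
python3 -m crank '[[[-0.3,1.1,2],-0.3,255],[[0,0,2.5],0,255],[[0,0,1.5],0,255],[[0,0,0],0,255],[[0,0,0],0,255]]' >/dev/null; python3 -m crank '[[[0,0,0],0,255],[[0,0,0],0,255],[[0,0,0],0,255]]'; python3 go.py 0.5484 -0.350 0.12 7.4
python3 - <<'E'
from h import *
for cam in('scene','side'):
    p,d=get_image(cam);c=get_calibration(cam)
    cv2.imwrite(f'pics/{cam}6.png',p[:,:,::-1]);X=cloud(d,c).reshape(-1,3)
    m=(abs(X[:,0]-.55)<.12)&(abs(X[:,1]+.348)<.1)
    for lo,hi in((.082,.093),(.154,.173)):
        Q=X[m&(X[:,2]>lo)&(X[:,2]<hi)];
        if len(Q)>5: print(cam,lo,len(Q),cv2.minAreaRect((Q[:,:2]*1000).astype(np.float32)),np.median(Q[:,2]))
a=cv2.imread('pics/scene6.png')[60:220,60:260];b=cv2.imread('pics/side6.png')[60:220,180:380]
cv2.imwrite('pics/ab6.png',cv2.resize(np.hstack([a,b]),None,fx=2,fy=2,interpolation=cv2.INTER_CUBIC))
E
```

```text
clock: 15.25
position: [0.5486, -0.3524, 0.1736]
ee_rot: [3.134, 0.209, 0.002]
force: [-0.7, -0.0, -0.5]
width: 0.172
clock 15.25 pos [ 0.5486 -0.3524  0.1736] yaw 7.63 tilt 0.08 F [-0.7  -0.02 -0.5 ] w 0.172
shift cm [ 0.01 -0.25  5.36] turn 0.23 q [ 0.61  0.53 -0.18  1.56  0.1   1.06 -1.04]
shift after the turn [ 0.01 -0.24  5.36]
scene 0.082 420 ((550.33447265625, -348.7003479003906), (159.44815063476562, 105.87144470214844), 6.220861434936523) 0.08521815188486792
scene 0.154 859 ((550.7764892578125, -350.8614807128906), (110.8735580444336, 73.496826171875), 7.509234428405762) 0.16650143700021577
side 0.082 215 ((550.2073974609375, -347.687255859375), (160.6868896484375, 108.59786224365234), 8.838441848754883) 0.08568145755661297
side 0.154 322 ((550.9078979492188, -350.1929626464844), (109.99700164794922, 82.37747192382812), 6.821928024291992) 0.1673564514604412
```

View pics/ab6.png

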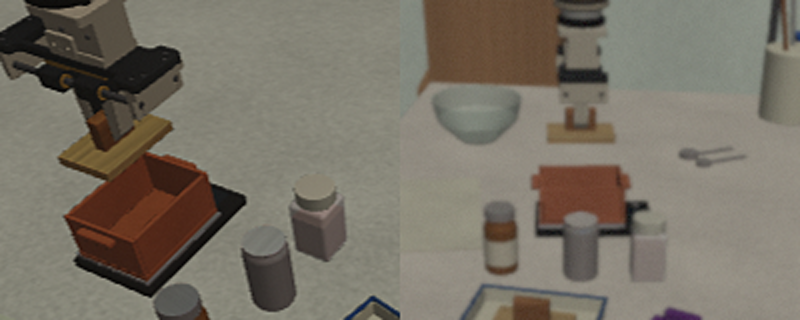

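```bash
python3 -m crank '[[[0,-0.2,1.5],0.2,255],[[0,0,1.5],0,255],[[0,0,1],0,255],[[0,0,0],0,255],[[0,0,0],0,255]]' >/dev/null; python3 -m crank '[[[0,0,0],0,255],[[0,0,0],0,255],[[0,0,0],0,255]]'; python3 go.py 0.5484 -0.350 0.12 7.4
```

```text
clock: 16.15
position: [0.5482, -0.3505, 0.1333]
ee_rot: [3.134, 0.203, 0.001]
force: [0.5, 0.0, -1.3]
width: 0.17
clock 16.15 pos [ 0.5482 -0.3505  0.1333] yaw 7.42 tilt 0.05 F [ 0.47  0.04 -1.34] w 0.17
shift cm [ 0.03 -0.05  1.33] turn 0.02 q [ 0.6   0.57 -0.18  1.6   0.11  0.98 -1.05]
shift after the turn [ 0.03 -0.04  1.33]
```

```bash
python3 -m crank '[[[0,0,0.5],0,255],[[0,0,0.4],0,255],[[0,0,0.3],0,255],[[0,0,0],0,255],[[0,0,0],0,255]]' >/dev/null; python3 -m crank '[[[0,0,0],0,255],[[0,0,0],0,255],[[0,0,0],0,255],[[0,0,0],0,255],[[0,0,0],0,255]]'; python3 go.py 0.5484 -0.350 0.12 7.4
python3 - <<'E'
from h import *
for cam in('scene','side'):
    p,d=get_image(cam);c=get_calibration(cam)
    cv2.imwrite(f'pics/{cam}7.png',p[:,:,::-1]);X=cloud(d,c).reshape(-1,3)
    m=(abs(X[:,0]-.55)<.12)&(abs(X[:,1]+.348)<.1)
    for lo,hi in((.078,.093),(.107,.119)):
        Q=X[m&(X[:,2]>lo)&(X[:,2]<hi)];
        if len(Q)>5: print(cam,lo,len(Q),cv2.minAreaRect((Q[:,:2]*1000).astype(np.float32)),np.median(Q[:,2]))
    print([ (np.round(x['location'],3),round(x['score'],2)) for x in look_for('board_a',cam)])
a=cv2.imread('pics/scene7.png')[60:220,60:260];b=cv2.imread('pics/side7.png')[60:220,180:380]
cv2.imwrite('pics/ab7.png',cv2.resize(np.hstack([a,b]),None,fx=2,fy=2,interpolation=cv2.INTER_CUBIC))
E
```

```text
clock: 17.15
position: [0.5479, -0.3503, 0.1208]
ee_rot: [3.135, 0.203, 0.0]
force: [0.1, 0.0, -1.7]
width: 0.173
clock 17.15 pos [ 0.5479 -0.3503  0.1208] yaw 7.43 tilt 0.01 F [ 0.14  0.01 -1.71] w 0.173
shift cm [ 0.05 -0.03  0.08] turn 0.03 q [ 0.6   0.58 -0.18  1.61  0.12  0.96 -1.05]
shift after the turn [ 0.05 -0.03  0.08]
scene 0.078 496 ((548.7562866210938, -348.016357421875), (167.02395629882812, 102.8994369506836), 7.112127304077148) 0.08330735501605299
scene 0.107 687 ((550.0369262695312, -348.36517333984375), (111.17710876464844, 72.14459991455078), 7.545403003692627) 0.11390252757203606
[(array([0.389, 0.025, 0.01 ]), 0.89), (array([0.316, 0.201, 0.012]), 0.81), (array([0.489, 0.372, 0.03 ]), 0.68), (array([0.59 , 0.013, 0.015]), 0.59), (array([ 0.572, -0.339,  0.116]), 0.55)]
side 0.078 235 ((549.1484375, -346.338623046875), (162.5852508544922, 106.62481689453125), 8.88403034210205) 0.08399570314226085
side 0.107 275 ((550.5011596679688, -346.65869140625), (109.68383026123047, 76.76255798339844), 11.29212760925293) 0.11477117299787204
[(array([0.477, 0.385, 0.021]), 0.86), (array([0.582, 0.017, 0.017]), 0.86), (array([0.374, 0.031, 0.014]), 0.84), (array([ 0.549, -0.34 ,  0.118]), 0.76), (array([0.307, 0.217, 0.012]), 0.6)]
```

View pics/ab7.png

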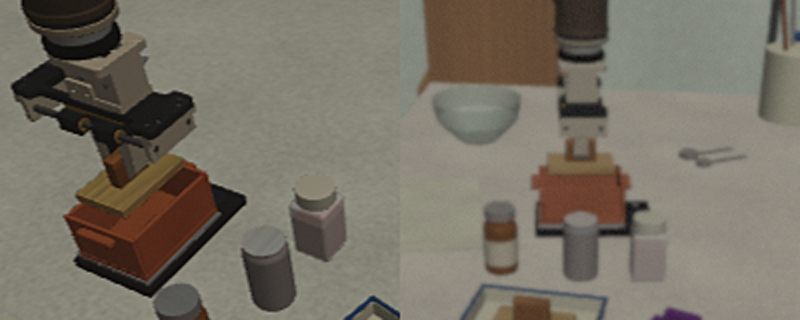

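View pics/scene7.png

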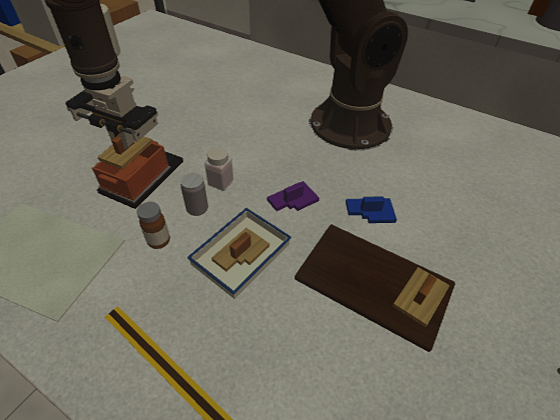

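Level with the mould, about 1 mm off centre, roughly 16 mm clear and still. Handing it in.

```bash
python3 - <<'E'
from cell import workorder
print(workorder.sign_off())
E
python3 go.py 0.5484 -0.350 0.12 7.4
```

```text
the job is handed in; nothing more can be done
None
the job is handed in; nothing more can be done
```

I handed the job in at 17.3 s. The broken board is in the tray and one sound board is held over the mould, ready for you to zero the scale.

- **Broken board:** it lies flat and released in the enamel tray. The scene camera put it within about 1 mm of the tray centre with its plate at the expected height, and the last pictures still show it there.
- **Held board:** I picked up the middle sound board and carried it over the jars. The last readings put its centre about 1 mm from the mould's centre and its underside about 15–16 mm above the rim. It was steady, with the tool tilt at 0.01°. The force reading was about 1.7 N, roughly the board's own weight plus sensor noise, so nothing suggested contact with the mould.
- **Everything else:** the other sound board, the mould, the three containers and the blue and purple look-alikes looked unmoved in the last pictures. I measured the mould again but judged the others by eye.

**Disagreement between the checks:** the side camera's last angle for the held board was 11.3°, against 7.5° from the scene camera and 7.4° from the tool. At that point the side view shows only a partly hidden plate, so I trusted the other two. The mould reads about 7–9°, so the board should be square to within about 2°.

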